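# Set the display turntable to speed four and start it

### The job

The display turntable's grey control box has a lever-shaped selector with a click stop every 30 degrees. With a fingertip, gently push the lever round clockwise to the fourth click after the off stop (off, the round dot, is click zero), never letting it go past the fourth, and only then press the round start button fully down and let it go. Do not grip the lever or lift or shift the box, and leave the wax figure, jar, tin and spatula as they are.

Things in the scene. Friction and masses are not known exactly. Their poses are not given: they have to be found in the camera images.
- control_box: Loose grey box, about 1.9 kg with its inside, 180 (x) x 220 (y) x 56 mm high, aluminium top, on rubber feet. Origin: centre of its underside. x points away from its operator's edge, y to the operator's left, z up. It stands with a yaw of up to 30 degrees. The selector's axis is at (0, 35 mm) and the start button at (-45, -75 mm) of its top.
- selector (a joint): Selector angle in rad: 0 at the off stop (lever along the box's +y, at the round dot), growing clockwise from above. Click stops every 0.5236 (ticks growing longer, 1 to 6); end stop 3.1416; the fourth click is 2.094. It starts at rest on click 0, 1 or 2. About 0.1 N m takes it over the hump halfway between clicks, then it snaps to the next by itself.
- selector_axis (a point): Point on the selector's axis on the box's top face. The selector: a low hub, 44 mm across and 11 mm high, carrying an upright lever bar 12 mm thick, its sides from 10 to 36 mm above the box's top, reaching from 18 mm behind the axis to 52 mm ahead of it (the pointer end, white line on top).
- selector_tip (a point): Upper edge of the lever's pointer end, 52 mm from the axis and 36 mm above the box's top.
- start_button (a joint): Travel of the start button in m: 0 up, 0.006 fully down; a spring returns it, about 4 N takes it fully down.
- start_button_top (a point): Centre of the start button's top: a round plastic button 28 mm across, in a round housing on the box's top, pressed straight down.
- turntable: Display turntable, fixed: round white platter 220 mm across, its top 42 mm high. Origin: centre of its underside.
- figure: Seated wax ape figure, 135 mm high, about 90 mm across, loose on the platter. Origin: centre of its underside, z up.
- jar: Closed jar with orange cap, 64 mm across, 85 mm high, loose, beyond the box. Origin: centre of its underside.
- tin: Red square tin of wooden sticks, 75 mm wide, 110 mm high, sticks reaching 185 mm, loose, to the right of the box. Origin: centre of its underside.
- spatula: Modelling spatula lying to the left of the box, handle toward -x. Origin: under its middle.
Things that resemble listed ones, but are neither listed nor needed, are in the scene too. Of the things that look like the turntable, the smaller one is meant.

How it is judged (in metres and radians):
On the way, in this order (a step that is already met when the one before it is completed fails the run):
1. the selector rests at the fourth click (value of joint selector between 1.97 and 2.22 rad and value of joint start_button below 0.002 m), for 0.2 s.
2. the start button is pressed down with the selector at the fourth click (value of joint start_button above 0.0045 m and value of joint selector between 1.97 and 2.22 rad), for 0.05 s.
At the end, for the whole second after the job is handed in: The selector rests at the fourth click (2.094 rad, within 0.125), the start button is up again, the box stands within 20 mm of where it was, and the figure stands upright on the turntable (value of joint selector between 1.97 and 2.22 rad and value of joint start_button below 0.0015 m and distance of control_box from where it was at the start of the episode below 0.02 m and angle between figure's own z axis and vertical below 0.1 rad and horizontal distance between figure and turntable below 0.04 m); the robot touches nothing.
It fails at once if the selector was taken past the fourth click (value of joint selector above 2.42 rad).
It fails at once if the start button was pressed before the selector was at the fourth click (value of joint start_button above 0.003 m and (value of joint selector below 1.85 rad or value of joint selector above 2.33 rad)).
It fails at once if the control box was shifted, lifted or tipped (distance of control_box from where it was at the start of the episode above 0.02 m or angle between control_box's own z axis and vertical above 0.1 rad).
It fails at once if the control box or its selector was gripped or forced (over 30 N) (contact force between the fingers and control_box above 30 N).
It fails at once if a bystander was disturbed (distance of any of figure, jar, tin, spatula from where it was at the start of the episode above 0.02 m).
It also fails if it takes over 61 s, if anything falls off the work surface, if the arm or the gripper's body presses on something with over 40 N, if the wrist force passes 120 N, or if a joint passes its speed limit or range.

### The arm

A 6-joint arm with a two-finger parallel gripper is mounted at the origin on the work surface. World frame = base frame: x ahead of the robot, y to its left, z up, the work surface at z = 0. Lengths are in mm, angles in rad, forces in N, time in s.
With the tool pointing down it reaches from about 300 to 850 mm from the base axis. Payload 4.2 kg.
Tool frame: the origin (TCP) lies midway between the tips of the shut fingers; the grasp point (between the pads) lies robot.pinch_z behind it (robot.pinch_z is the distance from the TCP to the grasp point, in mm); z points along the fingers, y is the line along which they close (so a half turn about z gives the same grasp; the last joint's range is limited). The gripper opens to 91 mm and grips with 3 to 60 N. Pads are 32 mm wide; open, the fingers measure 118 mm over their backs; the gripper's body (76 mm by 178 mm) begins 60 mm behind the grasp point.
Start: joints at [-1.188, 0.32, 1.565, -0, 1.257, -0.02], TCP at [225.403, -528.998, 191.976] pointing down, gripper open.
Joint ranges: [-3.11, 3.11], [-0.84, 2.01], [0.21, 2.61], [-1.34, 4.49], [0.05, 2.63], [-2.56, 2.56]. Speed limits (rad/s): [2.57, 2.57, 3.14, 3.14, 3.14, 3.14].

### API

Orientations are given as a unit quaternion [x, y, z, w].
In Python, from plant import robot gives the robot as it stands.
- The arm moves only by the tool arm_command, never from a script. Its argument "commands" is a list of rows, each a list of 3 entries, a list of its own where there are three numbers: the shift along the tool's x, y, z in units of 40 mm (1.0 is 40 mm), then the turn, a rotation vector about the tool's x, y, z in units of 6 degrees (1.0 is 6 degrees), then the closure, from 0 (fully open) to 1 (shut). A call has 1 to 20 rows; each row shifts and turns the commanded pose from where the row before left it, along the tool's axes as they then stand; what a row does not reach is not made up. A row lasts 1/12 s, in which the tool goes at most 41.7 mm and 7.16 degrees, less where a joint would pass 70% of its speed; a pose out of reach is approached as far as the arm can. A call is refused whole if a number of a shift passes 1 or a number of a turn 1, either way. A call with a gripper value outside its range is refused whole. The fingers move at their own pace and stop on an object; "newtons" is the grip in N (left out, the last holds). Time passes only in rows, so rows that do not move let the fingers close. It gives the time, the measured TCP pose, the force, the opening and the grip force at its end, in the units of the state.
- robot.read_state(): the state, without advancing time (a new reading comes with each control period).
- robot.snapshot(name): name is "scene" or "top"; returns the picture (400x640x3 uint8, red, green, blue); there is no depth.
- robot.calibration(name): a dict with "mtx" (3x3 intrinsics, pixels), "distortion" ([k1, k2, p1, p2, k3] as OpenCV has them; the pictures are not rectified), "world_from_camera" (4x4, takes a point from camera to world coordinates). Camera axes: x right, y up, looking along -z (the intrinsics and any distortion apply to the point x, -y, -z); pixel columns grow to the right and rows downward; lengths in mm; the calibration is good to about 2 mm. A picture is of the moment at which its call begins. calibration takes no time and is no camera call.
- robot.job_done(): hands the job in; it is judged then, once.
The state is a dict: "time_s": time; "joints": joint angles; "dq": joint speeds; "joint_efforts": joint torques, N m; "position": TCP position; "orientation": TCP orientation; "force": force on the tool from outside, world axes, zero at the start; "ft_torque": the same for the moment, N m; "gripper_width": finger opening in mm; "gripper_force": force on a finger pad.
Only numpy, scipy, OpenCV 4.12 (cv2) and the standard library are available. Lean on these libraries where they do the work, as an engineer would, in place of code of your own. Each camera call takes 0.05 s, during which the arm holds its last target. There are 200 camera calls.

## Working session

There is one attempt and no reset: what is moved stays moved. The work goes in short steps, Python scripts to look and compute and a tool call to move; the robot and the scene stay as the last step left them, time stands still between calls to the robot, and variables do not carry over. Pictures are saved under pics/ and viewed, at most 10 in all, crops included, and the job is handed in when it is done.

Besides the shell and the picture viewer there is one more tool, called after ">>>" in YAML: its name, and indented under it one key for each argument. arm_command: Moves the arm, as the interface text tells. Its arguments: {"type":"object","properties":{"commands":{"type":"array","items":{"type":"array"}},"newtons":{"type":"number"}},"required":["commands"]}

```bash
mkdir -p pics; cat > h.py <<'E'
import numpy as np, cv2
from plant import robot
def cal(n):
    c=robot.calibration(n); return np.array(c["mtx"],float),np.array(c["distortion"],float),np.array(c["world_from_camera"],float)
def ray(n,u,v,z):
    K,d,T=cal(n); p=cv2.undistortPoints(np.array([[[u,v]]],float),K,d)[0,0]
    r=T[:3,:3]@np.array([p[0],-p[1],-1]); o=T[:3,3]; return o+r*(z-o[2])/r[2]
def proj(n,P):
    K,d,T=cal(n); q=(np.array(P,float)-T[:3,3])@T[:3,:3]; q=q*[1,-1,-1]
    return cv2.projectPoints(q.reshape(-1,1,3),np.zeros(3),np.zeros(3),K,d)[0][:,0]
def snap(n,f,crop=None,s=1):
    im=np.asarray(robot.snapshot(n))[:,:,::-1]
    if crop: a,b,c,d=crop; im=im[b:d,a:c]
    im=cv2.resize(im,None,fx=s,fy=s,interpolation=cv2.INTER_CUBIC); cv2.imwrite(f,im)
E
python3 - <<'E'
from h import *
snap("top","pics/t0.png"); snap("scene","pics/s0.png")
for n in("top","scene"): print(cal(n)[2].round(2))
s=robot.read_state(); print(s["orientation"],s["position"],robot.pinch_z)
E
```

```text
[[ 1.00000e-02  1.00000e+00 -5.00000e-02  4.04850e+02]
 [-1.00000e+00  1.00000e-02 -1.00000e-02  7.43700e+01]
 [-1.00000e-02  5.00000e-02  1.00000e+00  1.02934e+03]
 [ 0.00000e+00  0.00000e+00  0.00000e+00  1.00000e+00]]
[[-6.40000e-01 -5.20000e-01  5.60000e-01  1.15412e+03]
 [ 7.70000e-01 -4.50000e-01  4.60000e-01  6.49560e+02]
 [ 1.00000e-02  7.20000e-01  6.90000e-01  9.58270e+02]
 [ 0.00000e+00  0.00000e+00  0.00000e+00  1.00000e+00]]
[ 9.79783557e-01  2.00058939e-01 -1.58826356e-04 -7.60265137e-04] [ 225.20844004 -528.54062528  191.21607057] 18.8
```

View pics/t0.png

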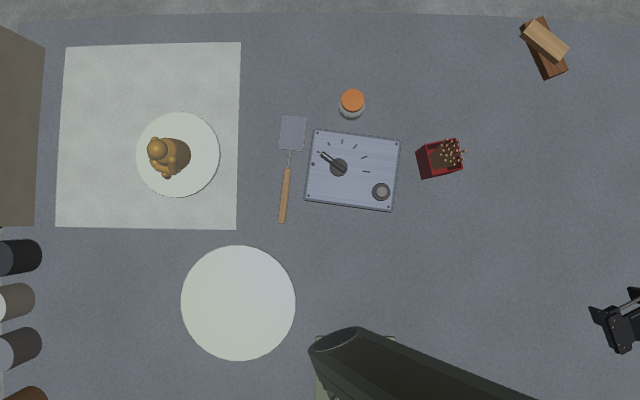

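View pics/s0.png

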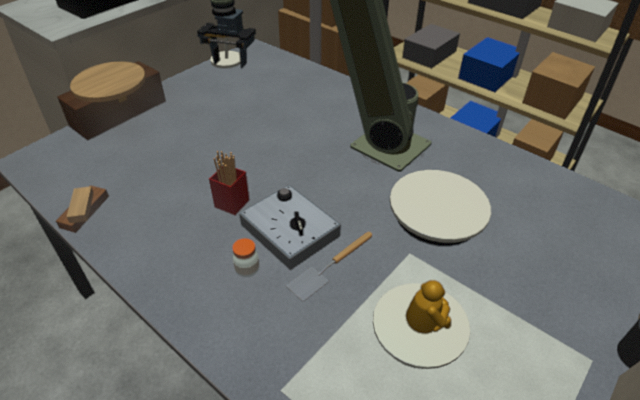

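Top view: box corners near (315,129), (400,137), (392,211), (304,201), selector hub at (338,167), lever pointing to about (321,153), button at (381,191). The jar is at (352,102) and the tin at (442,158). I'll zoom in next.

```bash
python3 - <<'E'
from h import *
snap("top","pics/t1.png",(290,80,475,220),4.3)
E
```

```text
(no output)
```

View pics/t1.png

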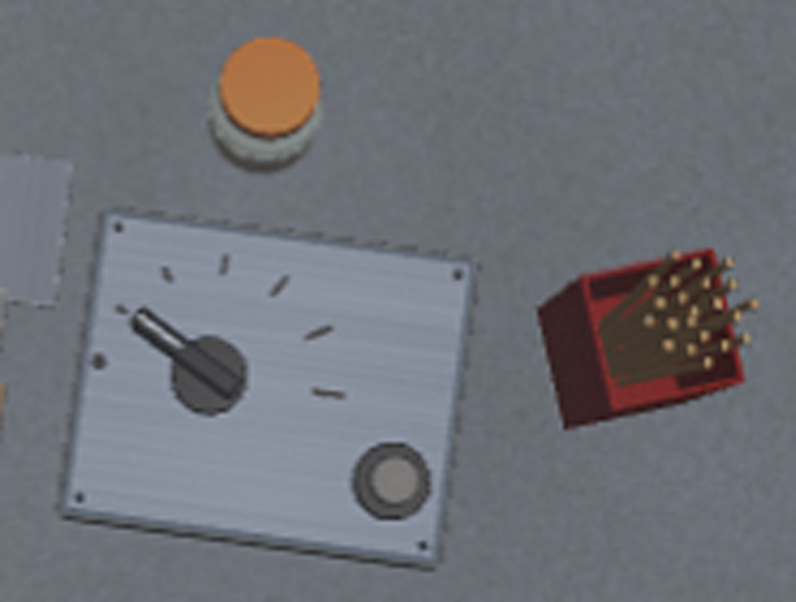

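The zoom shows the lever at click 1. Box-top corners are at crop (105,212), (474,262), (437,560), (65,515); the dot is at (98,360), hub (208,375), button (395,480).

```bash
cat >> h.py <<'E'
def c2p(x,y): return 290+x/4.3,80+y/4.3
E
python3 - <<'E'
from h import *
C=[ray("top",*c2p(*p),56)[:2] for p in [(105,212),(474,262),(437,560),(65,515)]]
L=np.array([[90,110],[90,-110],[-90,-110],[-90,110]],float)
C=np.array(C); c=C.mean(0); A=C-c
th=np.arctan2((L[:,0]*A[:,1]-L[:,1]*A[:,0]).sum(),(L*A).sum())
R=np.array([[np.cos(th),-np.sin(th)],[np.sin(th),np.cos(th)]])
print("c",c,"yaw",th,np.degrees(th),"res",(A-L@R.T).round(1).tolist())
ax=c+R@[0,35]; b=c+R@[-45,-75]; print("axis",ax,"btn",b)
print("axis px",ray("top",*c2p(208,375),67),"btn meas",ray("top",*c2p(395,480),75))
t=ray("top",*c2p(138,318),92)[:2]; d=R.T@(t-ax); print("tip",t,d,np.hypot(*d),"sel deg",90-np.degrees(np.arctan2(d[1],d[0])))
print("dot",R.T@(ray("top",*c2p(98,360),56)[:2]-ax))
for n,p,z in[("jar",(270,87),85),("tin",(665,330),110)]: print(n,ray("top",*c2p(*p),z))
for k in range(7):
    a=th+np.pi/2-k*np.pi/6; print(k,(ax+52*np.array([np.cos(a),np.sin(a)])).round(1),round(np.degrees(a),1))
E
```

```text
c [520.47137765  13.17518245] yaw -0.1194980125389315 -6.846731778682166 res [[-3.1, -3.5], [-3.7, 4.0], [4.8, 3.7], [2.0, -4.3]]
axis [524.64386116  47.92558362] btn [466.85125433 -55.92534124]
axis px [525.15863479  48.92759135  67.        ] btn meas [466.63989198 -55.07871199  75.        ]
tip [553.10596393  88.16890549] [23.46156835 43.34940668] 49.29113763142262 sel deg 28.42314078392178
dot [ 2.29832922 63.98223473]
jar [684.99692379  15.99845135  85.        ]
tin [ 546.95579398 -196.49437932  110.        ]
0 [530.8  99.6] 83.2
1 [555.8  89.5] 53.2
2 [572.5  68.4] 23.2
3 [576.3  41.7] -6.8
4 [566.3  16.7] -36.8
5 [5.451e+02 1.000e-01] -66.8
6 [518.4  -3.7] -96.8
```

Pose is consistent: the measured hub and button match the model within 1.5 mm, the tip is 49 mm from the axis, and the selector is at 28 deg, which is click 1. I'll move over the box with the gripper shutting, then turn.

>>> arm_command:
  commands:
    - [[0.64,-0.58,0],[0,0,0],1]
    - [[0.64,-0.58,0],[0,0,0],1]
    - [[0.64,-0.58,0],[0,0,0],1]
    - [[0.64,-0.58,0],[0,0,0],1]
    - [[0.64,-0.58,0],[0,0,0],1]
    - [[0.64,-0.58,0],[0,0,0],1]
    - [[0.64,-0.58,0],[0,0,0],1]
    - [[0.64,-0.58,0],[0,0,0],1]
    - [[0.64,-0.58,0],[0,0,0],1]
    - [[0.64,-0.58,0],[0,0,0],1]
    - [[0.64,-0.58,0],[0,0,0],1]
    - [[0.64,-0.58,0],[0,0,0],1]
    - [[0.64,-0.58,0],[0,0,0],1]
    - [[0.64,-0.58,0],[0,0,0],1]
    - [[0.64,-0.58,0],[0,0,0],1]
    - [[0.64,-0.58,0],[0,0,0],1]
    - [[0.64,-0.58,0],[0,0,0],1]
    - [[0.64,-0.58,0],[0,0,0],1]
    - [[0.64,-0.58,0],[0,0,0],1]
    - [[0.64,-0.58,0],[0,0,0],1]
  newtons: 10

```text
time_s: 1.82
position: [514.7, 100.3, 191.7]
orientation: [0.98, 0.2, -0.0, 0.0]
force: [0.7, -0.9, 0.1]
gripper_width: 0.7
gripper_force: 0.0
```

>>> arm_command:
  commands:
    - [[0,0,0],[0,0,-1],1]
    - [[0,0,0],[0,0,-1],1]
    - [[0,0,0],[0,0,-1],1]
    - [[0,0,0],[0,0,-1],1]
    - [[0,0,0],[0,0,-1],1]
    - [[0,0,0],[0,0,-1],1]
    - [[0,0,0],[0,0,-1],1]
    - [[0,0,0],[0,0,-1],1]
    - [[0,0,0],[0,0,-1],1]
    - [[0,0,0],[0,0,-1],1]
    - [[0,0,0],[0,0,-1],1]
    - [[0,0,0],[0,0,-1],1]
    - [[0,0,0],[0,0,-1],1]
    - [[0,0,0],[0,0,-1],1]
    - [[0,0,0],[0,0,-1],1]
    - [[0,0,0],[0,0,-1],1]
    - [[0,0,0],[0,0,-1],1]
    - [[0,0,0],[0,0,-1],1]
    - [[0,0,0],[0,0,-1],1]
    - [[0,0,0],[0,0,-1],1]

```text
time_s: 3.48
position: [514.3, 98.5, 191.6]
orientation: [0.314, 0.949, -0.0, -0.0]
force: [-0.1, -0.5, 0.0]
gripper_width: 0.5
gripper_force: 0.0
```

```bash
cat >> h.py <<'E'
from scipy.spatial.transform import Rotation as Ro
AX=np.array([524.8,48.2]); BT=np.array([466.8,-55.6])
def st():
    s=robot.read_state(); R=Ro.from_quat(s["orientation"]).as_matrix(); p=np.array(s["position"])
    yaw=np.degrees(np.arctan2(R[1,0],R[0,0])); print("t",round(s["time_s"],2),"p",p.round(1),"yaw",round(yaw,1),"tilt z",R[:,2].round(3),"F",np.round(s["force"],1),"w",s["gripper_width"],"j",np.round(s["joints"],2))
    return p,R,yaw
def target(P,yaw=None):
    p,R,y=st(); print("shift units",(R.T@(np.array(P)-p)/40).round(2), "turn" , None if yaw is None else round(-(yaw-y)/6,2))
def lev(phi,s,rho=38,z=75):
    a=np.radians(phi); u=np.array([np.cos(a),np.sin(a)]); n=np.array([-u[1],u[0]]); return [*(AX+rho*u+s*n),z]
E
python3 -c "
from h import *
target(lev(53.2,40),143.2)"
```

```text
t 3.48 p [514.3  98.5 191.6] yaw 143.4 tilt z [-0.001 -0.    -1.   ] F [-0.1 -0.5  0. ] w 0.5256107408745581 j [ 0.17  0.24  1.68 -0.    1.22 -0.76]
shift units [0.03 0.1  2.92] turn 0.03
```

>>> arm_command:
  commands:
    - [[0.03,0.1,0],[0,0,0],1]
    - [[0,0,0.5],[0,0,0],1]
    - [[0,0,0.5],[0,0,0],1]
    - [[0,0,0.5],[0,0,0],1]
    - [[0,0,0.5],[0,0,0],1]
    - [[0,0,0.4],[0,0,0],1]
    - [[0,0,0.3],[0,0,0],1]
    - [[0,0,0.22],[0,0,0],1]
    - [[0,0,0],[0,0,0],1]
    - [[0,0,0],[0,0,0],1]

```text
time_s: 4.32
position: [516.0, 102.6, 75.0]
orientation: [0.317, 0.948, -0.0, -0.0]
force: [0.0, 0.7, 1.1]
gripper_width: 0.6
gripper_force: 0.0
```

```bash
python3 -c "
from h import *
target(lev(53.2,22),143.2)
snap('scene','pics/s1.png',(210,150,370,270),5)"
```

```text
t 4.32 p [516.  102.6  75. ] yaw 143.0 tilt z [-0. -0. -1.] F [0.  0.7 1.1] w 0.5970269137763866 j [ 0.17  0.35  1.85 -0.    0.95 -0.75]
shift units [-0.44 -0.01  0.  ] turn -0.03
```

View pics/s1.png

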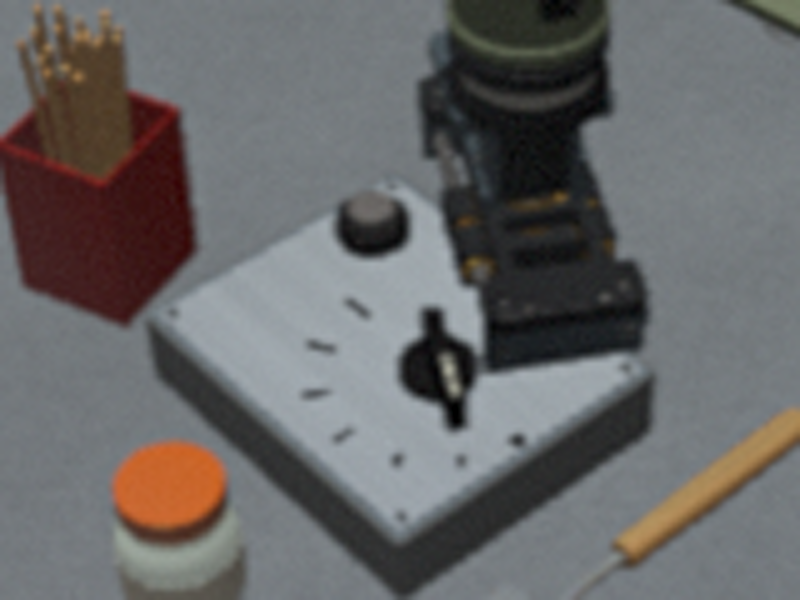

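The fingers hang just left of the lever, from the box's view. The block at (490–640, 260–370) needs checking against the projected TCP.

```bash
python3 -c "
from h import *
a=np.radians(143);x=np.array([np.cos(a),np.sin(a),0]);y=np.array([x[1],-x[0],0]);p=np.array([516,102.6,75])
P=[p]+[p+i*16*x+j*13.5*y+[0,0,h] for h in(0,79) for i,j in((-1,-1),(-1,1),(1,1),(1,-1))]+[p+i*38*x+j*89*y+[0,0,79] for i,j in((-1,-1),(-1,1),(1,1),(1,-1))]+[lev(53.2,0,52,92)]
print(((proj('scene',P)-[210,150])*5).round())
"
```

```text
[[527. 387.]
 [491. 373.]
 [502. 410.]
 [562. 400.]
 [551. 364.]
 [490. 263.]
 [501. 300.]
 [564. 290.]
 [552. 254.]
 [419. 172.]
 [488. 417.]
 [646. 392.]
 [561. 151.]
 [456. 395.]]
```

The projected TCP (527,387) shows bare box top, so the picture does not match the expected finger position. I'll look again with both cameras.

```bash
python3 -c "
from h import *
snap('scene','pics/a.png',(260,140,360,260),5)
snap('top','pics/b.png',(290,110,390,230),5)
cv2.imwrite('pics/ab.png',np.hstack([cv2.resize(cv2.imread('pics/'+f),(400,480)) for f in('a.png','b.png')]))
st()"
```

```text
t 4.47 p [516.8 102.7  76. ] yaw 143.1 tilt z [ 0.002  0.    -1.   ] F [-0.9 -0.2  0.1] w 0.5674433349953988 j [ 0.17  0.35  1.84 -0.    0.95 -0.75]
```

View pics/ab.png

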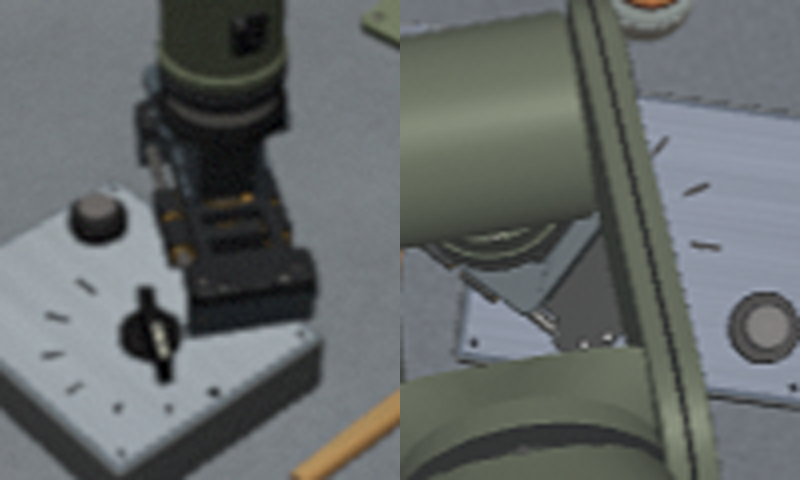

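```bash
python3 -c "
from h import *
def box(p,yaw):
    a=np.radians(yaw);x=np.array([np.cos(a),np.sin(a),0]);y=np.array([x[1],-x[0],0]);p=np.array(p)
    return [p]+[p+i*38*x+j*89*y+[0,0,79] for i,j in((-1,-1),(-1,1),(1,1),(1,-1))]+[p+i*16*x+j*59*y for i,j in((-1,-1),(-1,1),(1,1),(1,-1))]
im=cv2.imread('pics/s0.png'); s=6
def draw(n,im,P,o,col=(0,0,255)):
    q=[(int((u-o[0])*s),int((v-o[1])*s)) for u,v in proj(n,P)]
    cv2.circle(im,q[0],4,col,-1)
    for k in(1,5):
        if len(q)>k: cv2.polylines(im,[np.array(q[k:k+4])],True,(0,255,0) if k==1 else (0,255,255),1)
    return im
def crop(im,a,b): return cv2.resize(im[b:b+90,a:a+65],None,fx=s,fy=s,interpolation=cv2.INTER_CUBIC)
A=draw('scene',crop(im,193,0),box([225.4,-529,192],23),(193,0))
im=cv2.imread('pics/t0.png')
B=draw('top',crop(im,575,270),box([225.4,-529,192],23),(575,270))
cv2.imwrite('pics/chk.png',np.hstack([A,B]))
print(proj('top',box([516.4,102.6,75.5],143)).round())
"
```

```text
[[316. 170.]
 [358. 177.]
 [294. 128.]
 [273. 155.]
 [337. 204.]
 [340. 180.]
 [301. 150.]
 [292. 161.]
 [331. 191.]]
```

View pics/chk.png

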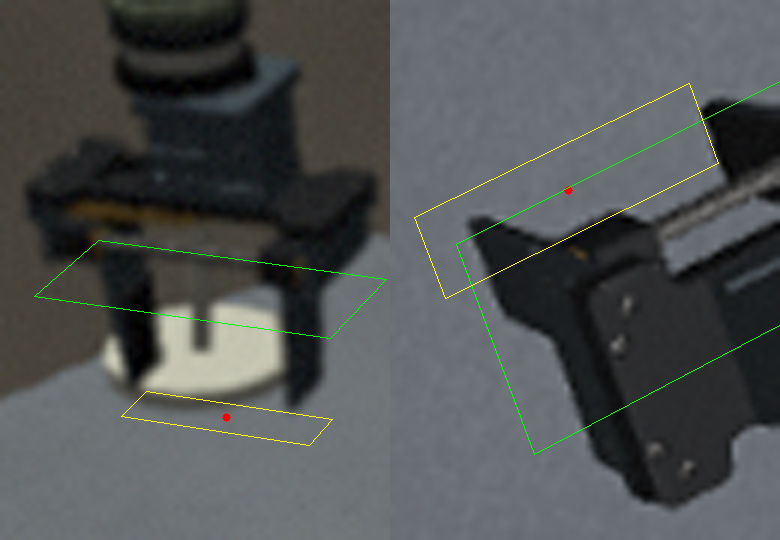

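The start picture puts the fingertips higher than the reported TCP suggests. I'll back off upward and turn the gripper side-on to the scene camera to check.

>>> arm_command:
  commands:
    - [[0,0,-0.6],[0,0,0],1]
    - [[0,0,-0.6],[0,0,0],1]
    - [[0,0,-0.6],[0,0,1],1]
    - [[0,0,0],[0,0,1],1]
    - [[0,0,0],[0,0,1],1]
    - [[0,0,0],[0,0,1],1]
    - [[0,0,0],[0,0,1],1]
    - [[0,0,0],[0,0,1],1]
    - [[0,0,0],[0,0,1],1]
    - [[0,0,0],[0,0,1],1]
    - [[0,0,0],[0,0,1],1]
    - [[0,0,0],[0,0,1],1]
    - [[0,0,0],[0,0,1],1]
    - [[0,0,0],[0,0,1],1]
    - [[0,0,0],[0,0,1],1]
    - [[0,0,0],[0,0,1],1]
    - [[0,0,0],[0,0,1],1]
    - [[0,0,0],[0,0,0],1]

```text
time_s: 5.97
position: [516.4, 102.5, 148.0]
orientation: [0.895, 0.446, 0.001, 0.0]
force: [0.7, 1.2, -0.2]
gripper_width: 0.2
gripper_force: 0.0
```

```bash
python3 -c "
from h import *
p,R,yaw=st()
x,y=R[:,0],R[:,1]
snap('scene','pics/s2.png',(240,110,360,240),4.6)
im=cv2.imread('pics/s2.png')
def pl(P,c):
    q=((proj('scene',P)-[240,110])*4.6).astype(int); cv2.polylines(im,[q],True,c,1)
for h,c in((0,(0,255,255)),(79,(0,255,0))): pl([p+i*16*x+j*13.5*y+[0,0,h] for i,j in((-1,-1),(-1,1),(1,1),(1,-1))],c)
pl([p+i*38*x+j*89*y+[0,0,79] for i,j in((-1,-1),(-1,1),(1,1),(1,-1))],(0,0,255))
cv2.imwrite('pics/s2o.png',im)
"
```

```text
t 5.97 p [516.4 102.5 148. ] yaw 53.0 tilt z [ 0.002  0.    -1.   ] F [ 0.7  1.2 -0.2] w 0.2188842395660731 j [ 0.17  0.28  1.74 -0.    1.12  0.82]
```

View pics/s2o.png

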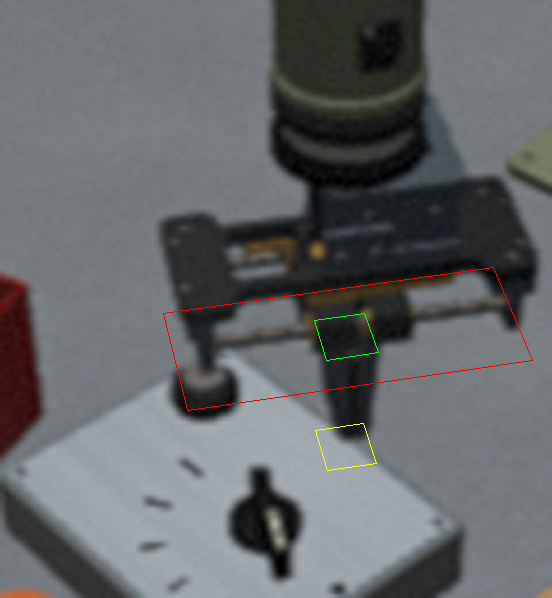

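The fingertip sits about 15 mm above the reported TCP and looks about 20 mm wide: its lower end is at (352,435) against a predicted (346,447–465). I'll keep this yaw, since the fingers stay visible, take true tip z = reported + 15, and descend to reported z 60.

>>> arm_command:
  commands:
    - [[0,0,0.4],[0,0,0],1]
    - [[0,0,0.4],[0,0,0],1]
    - [[0,0,0.4],[0,0,0],1]
    - [[0,0,0.3],[0,0,0],1]
    - [[0,0,0.2],[0,0,0],1]
    - [[0,0,0.2],[0,0,0],1]
    - [[0,0,0.1],[0,0,0],1]
    - [[0,0,0.1],[0,0,0],1]
    - [[0,0,0.1],[0,0,0],1]
    - [[0,0,0],[0,0,0],1]
    - [[0,0,0],[0,0,0],1]

```text
time_s: 6.93
position: [516.1, 102.5, 59.3]
orientation: [0.895, 0.447, 0.0, 0.0]
force: [0.3, 1.1, 0.1]
gripper_width: 0.4
gripper_force: 0.0
```

```bash
cat >> h.py <<'E'
def look(o=(240,110),s=4.6,f=None):
    im=np.asarray(robot.snapshot('scene')); g=cv2.cvtColor(im,cv2.COLOR_RGB2GRAY).astype(np.float32)
    out=[]
    for k in range(7):
        a=np.radians(83.2-30*k); u=np.array([np.cos(a),np.sin(a)]); n=np.array([-u[1],u[0]])
        P=[[*(AX+r*u+q*n),92] for r in range(28,50,3) for q in(-4,4)]
        out.append(int(np.mean([g[int(round(v)),int(round(w))] for w,v in proj('scene',P)])))
    print('darkness per click',out)
    if f: cv2.imwrite(f,cv2.resize(im[100:240,220:370,::-1],None,fx=4,fy=4,interpolation=cv2.INTER_CUBIC))
def loc():
    p,R,y=st(); a=np.radians(53.2); d=p[:2]-AX; print('local',(d@[np.cos(a),np.sin(a)]).round(1),(d@[np.sin(a),-np.cos(a)]).round(1))
E
python3 -c "
from h import *
loc(); look(f='pics/s3.png')"
```

```text
t 6.93 p [516.1 102.5  59.3] yaw 53.1 tilt z [ 0. -0. -1.] F [0.3 1.1 0.1] w 0.3740625911383155 j [ 0.17  0.37  1.86 -0.    0.91  0.82]
local 38.3 -39.5
darkness per click [136, 69, 38, 156, 135, 77, 54]
```

View pics/s3.png

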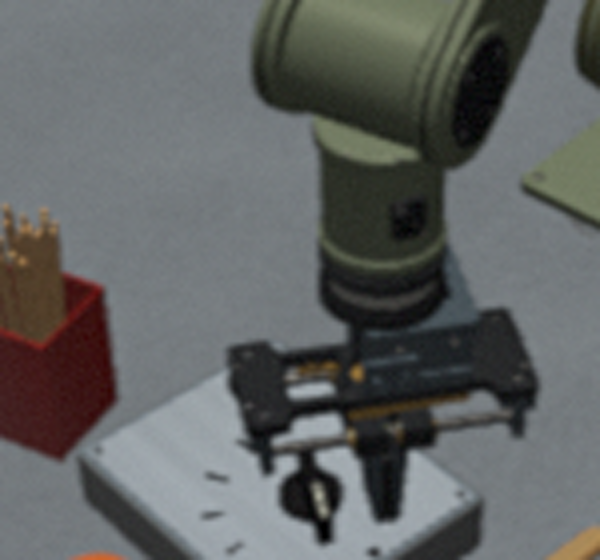

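The fingertip at (388,515) hangs clear beside the lever, whose tip is at (325,535). Starting the push towards click 2.

>>> arm_command:
  commands:
    - [[0,0.15,0],[0,0,0],1]
    - [[0,0.15,0],[0,0,0],1]
    - [[0,0.1,0],[0,0,0],1]
    - [[0,0.1,0],[0,0,0],1]
    - [[0,0.05,0],[0,0,0],1]
    - [[0,0.05,0],[0,0,0],1]
    - [[0,0.05,0],[0,0,0],1]
    - [[0,0.05,0],[0,0,0],1]
    - [[0,0.05,0],[0,0,0],1]
    - [[0,0,0],[0,0,0],1]

```text
time_s: 7.82
position: [539.5, 85.5, 59.1]
orientation: [0.895, 0.446, -0.0, -0.001]
force: [-1.7, 4.6, 1.0]
gripper_width: 0.3
gripper_force: 2.3
```

```bash
python3 -c "
from h import *
loc(); look()"
```

```text
t 7.82 p [539.5  85.5  59.1] yaw 53.0 tilt z [-0.001  0.002 -1.   ] F [-1.7  4.6  1. ] w 0.3483001715701828 j [0.13 0.39 1.82 0.   0.93 0.78]
local 38.7 -10.6
darkness per click [50, 38, 42, 156, 164, 108, 149]
```

>>> arm_command:
  commands:
    - [[0.02,0.05,0],[0,0,0],1]
    - [[0.02,0.05,0],[0,0,0],1]
    - [[0.02,0.05,0],[0,0,0],1]
    - [[0.02,0.05,0],[0,0,0],1]
    - [[0,0,0],[0,0,0],1]

```text
time_s: 8.28
position: [548.3, 82.0, 59.0]
orientation: [0.895, 0.447, -0.0, -0.0]
force: [-1.8, 1.3, 1.6]
gripper_width: 0.4
gripper_force: 0.6
```

```bash
python3 -c "
from h import *
loc(); look()"
```

```text
t 8.28 p [548.3  82.   59. ] yaw 53.1 tilt z [-0.001 -0.    -1.   ] F [-1.8  1.3  1.6] w 0.4408303483190441 j [ 0.13  0.41  1.8  -0.    0.94  0.77]
local 41.2 -1.4
darkness per click [116, 22, 72, 157, 146, 122, 104]
```

>>> arm_command:
  commands:
    - [[0.01,0.05,0],[0,0,0],1]
    - [[0.01,0.05,0],[0,0,0],1]
    - [[0,0.05,0],[0,0,0],1]
    - [[0,0.05,0],[0,0,0],1]
    - [[0,0,0],[0,0,0],1]

```text
time_s: 8.75
position: [556.5, 77.5, 59.3]
orientation: [0.895, 0.447, 0.001, 0.001]
force: [0.6, 0.7, 1.0]
gripper_width: 0.7
gripper_force: 0.0
```

```bash
python3 -c "
from h import *
loc(); look()"
```

```text
t 8.75 p [556.5  77.5  59.3] yaw 53.1 tilt z [ 0.003 -0.001 -1.   ] F [0.6 0.7 1. ] w 0.679152954251675 j [ 0.12  0.41  1.78 -0.    0.94  0.76]
local 42.5 7.9
darkness per click [139, 27, 20, 146, 141, 121, 48]
```

```bash
cat >> h.py <<'E'
def scan():
    im=np.asarray(robot.snapshot('scene')); g=cv2.cvtColor(im,cv2.COLOR_RGB2GRAY).astype(np.float32)
    S=[]
    for d in range(-10,190,3):
        a=np.radians(83.2-d); u=np.array([np.cos(a),np.sin(a)]); n=np.array([-u[1],u[0]])
        def m(q): 
            w=proj('scene',[[*(AX+r*u+q*n),92] for r in range(16,50,2)]).astype(np.float32)
            return cv2.remap(g,w[:,:1],w[:,1:],cv2.INTER_LINEAR)[:,0]
        S.append((float((m(0)-np.maximum(m(-5),m(5))).mean().round(1)),d))
    print('best (score, selector deg)',sorted(S)[::-1][:5])
E
python3 -c "
from h import *
scan(); look(f='pics/s4.png')"
```

```text
best (score, selector deg) [(2.5, 50), (0.6000000238418579, 53), (0.5, 47), (-1.100000023841858, 188), (-1.899999976158142, 56)]
darkness per click [139, 27, 22, 101, 143, 117, 48]
```

View pics/s4.png

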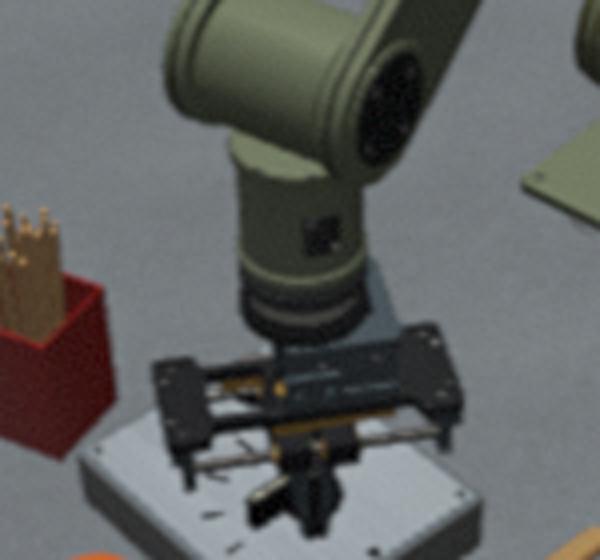

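Here the lever has moved: its pointer end is at about (250–262, 490–520), beside the finger at (315,520). I'll compare this with the projected tip for each click.

```bash
python3 -c "
from h import *
for d in range(30,165,15):
    a=np.radians(83.2-d);u=np.array([np.cos(a),np.sin(a)])
    print(d,((proj('scene',[[*(AX+52*u),92],[*(AX+52*u),66],[*(AX+10*u),92]])-[220,100])*4).round().tolist())
loc()"
```

```text
30 [[325.0, 516.0], [326.0, 544.0], [312.0, 470.0]]
45 [[303.0, 517.0], [305.0, 545.0], [308.0, 470.0]]
60 [[282.0, 514.0], [284.0, 542.0], [304.0, 470.0]]
75 [[263.0, 508.0], [265.0, 536.0], [301.0, 468.0]]
90 [[248.0, 498.0], [250.0, 526.0], [298.0, 467.0]]
105 [[237.0, 486.0], [239.0, 513.0], [295.0, 464.0]]
120 [[231.0, 471.0], [233.0, 499.0], [294.0, 462.0]]
135 [[230.0, 457.0], [232.0, 485.0], [294.0, 459.0]]
150 [[235.0, 442.0], [237.0, 470.0], [295.0, 456.0]]
t 8.9 p [556.3  77.6  59.5] yaw 53.1 tilt z [ 0.002 -0.001 -1.   ] F [ 0.6 -0.2 -0.4] w 0.29568503508167987 j [ 0.12  0.41  1.78 -0.    0.94  0.76]
local 42.5 7.6
```

The tip matches 90 deg, so the lever rests at click 3, which agrees with the full 27 x 32 mm fingertip. Next hump is at 105 deg: approach slowly, checking each time.

>>> arm_command:
  commands:
    - [[0,0.05,0],[0,0,0],1]
    - [[0,0.05,0],[0,0,0],1]
    - [[0,0.05,0],[0,0,0],1]
    - [[-0.01,0.05,0],[0,0,0],1]
    - [[-0.01,0.05,0],[0,0,0],1]
    - [[-0.02,0.03,0],[0,0,0],1]
    - [[-0.02,0.03,0],[0,0,0],1]
    - [[-0.02,0.03,0],[0,0,0],1]
    - [[-0.02,0.03,0],[0,0,0],1]
    - [[-0.02,0.03,0],[0,0,0],1]
    - [[-0.02,0.03,0],[0,0,0],1]
    - [[0,0,0],[0,0,0],1]

```text
time_s: 9.9
position: [565.5, 63.2, 59.0]
orientation: [0.895, 0.447, -0.0, -0.0]
force: [-0.1, 2.6, 0.4]
gripper_width: 0.5
gripper_force: 1.1
```

```bash
python3 -c "
from h import *
loc(); scan(); scan()"
```

```text
t 9.9 p [565.5  63.2  59. ] yaw 53.1 tilt z [-0.  0. -1.] F [-0.1  2.6  0.4] w 0.5165041273174121 j [0.09 0.43 1.77 0.   0.95 0.74]
local 36.4 23.6
best (score, selector deg) [(5.5, 182), (5.199999809265137, 185), (3.0, 110), (2.0999999046325684, 179), (1.100000023841858, 53)]
best (score, selector deg) [(5.400000095367432, 182), (4.699999809265137, 185), (3.5999999046325684, 110), (1.5, 179), (0.20000000298023224, 188)]
```

Contact is felt at 2.6 N, as predicted just before the hump. A small further step.

>>> arm_command:
  commands:
    - [[-0.02,0.03,0],[0,0,0],1]
    - [[-0.02,0.03,0],[0,0,0],1]
    - [[-0.02,0.03,0],[0,0,0],1]
    - [[0,0,0],[0,0,0],1]
    - [[0,0,0],[0,0,0],1]

```text
time_s: 10.42
position: [567.4, 58.5, 59.3]
orientation: [0.895, 0.447, 0.0, 0.001]
force: [-0.0, -0.7, -0.6]
gripper_width: 0.9
gripper_force: 0.0
```

```bash
python3 -c "
from h import *
loc(); scan(); scan()"
```

```text
t 10.42 p [567.4  58.5  59.3] yaw 53.1 tilt z [ 0.001 -0.001 -1.   ] F [-0.  -0.7 -0.6] w 0.8710821400660858 j [ 0.08  0.43  1.76 -0.    0.95  0.73]
local 33.8 27.9
best (score, selector deg) [(9.199999809265137, 116), (6.0, 119), (2.799999952316284, 182), (2.299999952316284, 179), (-1.2999999523162842, 35)]
best (score, selector deg) [(5.0, 119), (2.5999999046325684, 116), (1.5, 179), (-0.20000000298023224, 176), (-1.600000023841858, 80)]
```

Force dropped and the scan gives about 118 deg, so it snapped to click 4. Retreat, rise, turn 60 deg away from the tin and verify.

>>> arm_command:
  commands:
    - [[0.1,-0.1,0],[0,0,0],1]
    - [[0.2,-0.2,0],[0,0,0],1]
    - [[0,0,-0.6],[0,0,0],1]
    - [[0,0,-0.9],[0,0,0],1]
    - [[0,0,-0.9],[0,0,0],1]
    - [[0,0,-0.6],[0,0,0],1]
    - [[0,0,0],[0,0,-1],1]
    - [[0,0,0],[0,0,-1],1]
    - [[0,0,0],[0,0,-1],1]
    - [[0,0,0],[0,0,-1],1]
    - [[0,0,0],[0,0,-1],1]
    - [[0,0,0],[0,0,-1],1]
    - [[0,0,0],[0,0,-1],1]
    - [[0,0,0],[0,0,-1],1]
    - [[0,0,0],[0,0,-1],1]
    - [[0,0,0],[0,0,-1],1]
    - [[0,0,0],[0,0,0],1]
    - [[0,0,0],[0,0,0],1]

```text
time_s: 12.02
position: [564.4, 76.7, 179.1]
orientation: [0.552, 0.834, 0.0, -0.0]
force: [0.0, -0.2, -1.4]
gripper_width: 0.5
gripper_force: 0.0
```

```bash
python3 -c "
from h import *
scan(); target([*BT,120])"
```

```text
best (score, selector deg) [(4.099999904632568, 74), (3.700000047683716, 71), (-0.0, 188), (-0.20000000298023224, 35), (-0.4000000059604645, 164)]
t 12.07 p [564.5  76.6 179.1] yaw 113.0 tilt z [-0.  0. -1.] F [-0.3 -0.1 -0. ] w 0.40288082696210425 j [ 0.11  0.32  1.6   0.    1.22 -0.29]
shift units [-2.09 -3.54  1.48] turn None
```

>>> arm_command:
  commands:
    - [[-0.35,-0.59,0],[0,0,0],1]
    - [[-0.35,-0.59,0],[0,0,0],1]
    - [[-0.35,-0.59,0],[0,0,0],1]
    - [[-0.35,-0.59,0],[0,0,0],1]
    - [[-0.35,-0.59,0],[0,0,0],1]
    - [[-0.34,-0.59,0],[0,0,0],1]
    - [[0,0,0.5],[0,0,0],1]
    - [[0,0,0.5],[0,0,0],1]
    - [[0,0,0.4],[0,0,0],1]
    - [[0,0,0],[0,0,0],1]
    - [[0,0,0],[0,0,0],1]

```text
time_s: 12.98
position: [466.8, -56.3, 122.9]
orientation: [0.552, 0.834, -0.0, -0.001]
force: [0.1, -0.7, 0.9]
gripper_width: 0.7
gripper_force: 0.0
```

```bash
python3 -c "
from h import *
scan(); target([*BT,75]); look(f='pics/s5.png')"
```

```text
best (score, selector deg) [(3.799999952316284, 71), (3.0, 74), (0.20000000298023224, 161), (-0.10000000149011612, 164), (-0.800000011920929, 170)]
t 13.03 p [467.6 -56.3 123.7] yaw 113.0 tilt z [ 0.001 -0.    -1.   ] F [0.9 0.8 0. ] w 0.7027203385127851 j [-0.14  0.22  1.9  -0.    1.03 -0.55]
shift units [ 0.03 -0.01  1.22] turn None
darkness per click [136, 26, 34, 16, 110, 146, 162]
```

View pics/s5.png

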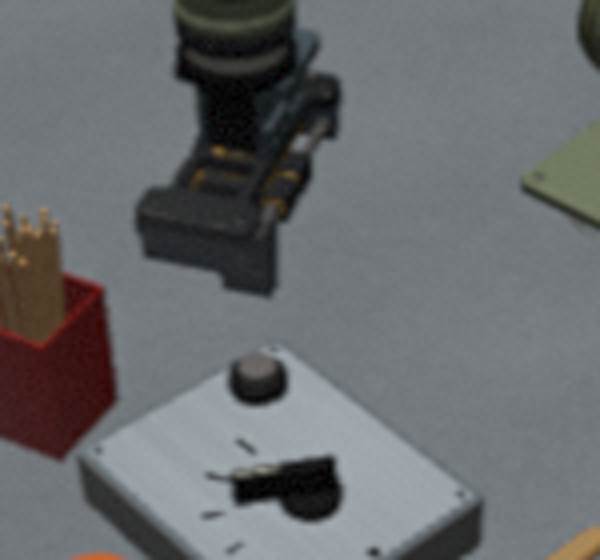

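The lever tip is at (232,475), which matches 120 deg, so click 4 is confirmed. The box is unmoved and the button is at (258,370). Now descending on the button.

>>> arm_command:
  commands:
    - [[0,0,0.4],[0,0,0],1]
    - [[0,0,0.4],[0,0,0],1]
    - [[0,0,0.2],[0,0,0],1]
    - [[0,0,0.1],[0,0,0],1]
    - [[0,0,0.05],[0,0,0],1]
    - [[0,0,0.05],[0,0,0],1]
    - [[0,0,0],[0,0,0],1]
    - [[0,0,0],[0,0,0],1]

```text
time_s: 13.75
position: [467.6, -56.5, 75.7]
orientation: [0.551, 0.834, 0.0, 0.001]
force: [0.8, -0.1, -0.3]
gripper_width: 0.5
gripper_force: 0.0
```

>>> arm_command:
  commands:
    - [[0,0,0.05],[0,0,0],1]
    - [[0,0,0.05],[0,0,0],1]
    - [[0,0,0],[0,0,0],1]
    - [[0,0,0],[0,0,0],1]

```text
time_s: 14.08
position: [467.0, -56.5, 71.1]
orientation: [0.551, 0.834, -0.0, -0.0]
force: [0.7, -0.9, 0.9]
gripper_width: 0.3
gripper_force: 0.0
```

>>> arm_command:
  commands:
    - [[0,0,0.05],[0,0,0],1]
    - [[0,0,0.05],[0,0,0],1]
    - [[0,0,0],[0,0,0],1]
    - [[0,0,0],[0,0,0],1]

```text
time_s: 14.42
position: [467.0, -56.4, 67.0]
orientation: [0.551, 0.834, -0.0, -0.0]
force: [-0.3, 0.5, -0.9]
gripper_width: 0.2
gripper_force: 0.0
```

>>> arm_command:
  commands:
    - [[0,0,0.05],[0,0,0],1]
    - [[0,0,0.05],[0,0,0],1]
    - [[0,0,0],[0,0,0],1]
    - [[0,0,0],[0,0,0],1]

```text
time_s: 14.75
position: [467.0, -56.4, 63.0]
orientation: [0.551, 0.834, -0.0, -0.0]
force: [0.1, 0.0, -0.1]
gripper_width: 0.5
gripper_force: 0.0
```

>>> arm_command:
  commands:
    - [[0,0,0.05],[0,0,0],1]
    - [[0,0,0],[0,0,0],1]
    - [[0,0,0],[0,0,0],1]

```text
time_s: 15.0
position: [467.0, -56.4, 61.0]
orientation: [0.551, 0.834, -0.0, -0.0]
force: [0.2, -0.3, 0.2]
gripper_width: 0.5
gripper_force: 0.0
```

>>> arm_command:
  commands:
    - [[0,0,0.05],[0,0,0],1]
    - [[0,0,0],[0,0,0],1]
    - [[0,0,0],[0,0,0],1]

```text
time_s: 15.25
position: [467.0, -56.5, 59.0]
orientation: [0.551, 0.834, -0.0, -0.0]
force: [-0.3, 0.7, 0.5]
gripper_width: 0.7
gripper_force: 0.0
```

>>> arm_command:
  commands:
    - [[0,0,0.05],[0,0,0],1]
    - [[0,0,0],[0,0,0],1]
    - [[0,0,0],[0,0,0],1]

```text
time_s: 15.5
position: [467.0, -56.4, 57.0]
orientation: [0.551, 0.834, -0.0, -0.0]
force: [-0.0, 0.5, 0.0]
gripper_width: 0.5
gripper_force: 0.0
```

>>> arm_command:
  commands:
    - [[0,0,0.05],[0,0,0],1]
    - [[0,0,0],[0,0,0],1]
    - [[0,0,0],[0,0,0],1]

```text
time_s: 15.75
position: [467.3, -56.5, 55.2]
orientation: [0.551, 0.834, 0.0, 0.0]
force: [0.4, -0.5, 0.8]
gripper_width: 0.3
gripper_force: 0.7
```

>>> arm_command:
  commands:
    - [[0,0,0.05],[0,0,0],1]
    - [[0,0,0],[0,0,0],1]
    - [[0,0,0],[0,0,0],1]

```text
time_s: 16.0
position: [467.3, -56.5, 53.3]
orientation: [0.551, 0.834, 0.0, 0.0]
force: [-0.1, -0.1, 2.6]
gripper_width: 0.3
gripper_force: 1.2
```

>>> arm_command:
  commands:
    - [[0,0,0.05],[0,0,0],1]
    - [[0,0,0],[0,0,0],1]
    - [[0,0,0],[0,0,0],1]

```text
time_s: 16.25
position: [467.4, -56.5, 51.2]
orientation: [0.551, 0.834, 0.0, 0.0]
force: [0.4, -0.2, 3.8]
gripper_width: 0.0
gripper_force: 1.7
```

>>> arm_command:
  commands:
    - [[0,0,0.03],[0,0,0],1]
    - [[0,0,0],[0,0,0],1]
    - [[0,0,0],[0,0,0],1]

```text
time_s: 16.5
position: [467.4, -56.5, 50.2]
orientation: [0.551, 0.834, 0.0, 0.0]
force: [-1.7, -0.4, 5.1]
gripper_width: 0.4
gripper_force: 2.6
```

>>> arm_command:
  commands:
    - [[0,0,0.03],[0,0,0],1]
    - [[0,0,0],[0,0,0],1]
    - [[0,0,0],[0,0,0],1]

```text
time_s: 16.75
position: [467.4, -56.5, 50.0]
orientation: [0.551, 0.834, 0.0, 0.0]
force: [-1.9, 0.5, 14.3]
gripper_width: 0.8
gripper_force: 6.9
```

The button bottomed out: 14 N with no further travel. Release and rise.

>>> arm_command:
  commands:
    - [[0,0,-0.1],[0,0,0],1]
    - [[0,0,-0.3],[0,0,0],1]
    - [[0,0,-0.7],[0,0,0],1]
    - [[0,0,-0.9],[0,0,0],1]
    - [[0,0,-0.9],[0,0,0],1]
    - [[0,0,-0.5],[0,0,0],1]
    - [[0,0,0],[0,0,0],1]
    - [[0,0,0],[0,0,0],1]
    - [[0,0,0],[0,0,0],1]
    - [[0,0,0],[0,0,0],1]

```text
time_s: 17.58
position: [465.8, -56.3, 182.9]
orientation: [0.551, 0.834, -0.001, -0.002]
force: [-0.5, -0.4, 0.4]
gripper_width: 0.2
gripper_force: 0.0
```

```bash
python3 -c "
from h import *
st(); a=np.asarray(robot.snapshot('scene'))[:,:,::-1].astype(int)
b=cv2.resize(cv2.imread('pics/s5.png'),(150,140),interpolation=cv2.INTER_AREA).astype(int)
d=np.abs(a[100:240,220:370]-b).mean(2); print('box region change',d[85:].mean(),d[85:].max(),'lever',d[108:135,50:90].mean())
print(robot.job_done())"
```

```text
t 17.58 p [465.8 -56.3 182.9] yaw 113.1 tilt z [-0.004  0.    -1.   ] F [-0.5 -0.4  0.4] w 0.20690780557318816 j [-0.14  0.16  1.8  -0.    1.18 -0.55]
box region change 1.4921212121212122 11.666666666666666 lever 1.8564814814814814
the job is handed in; nothing more can be done
None
```

I pushed the selector from click 1 to click 4 with a fingertip, pressed the start button until it bottomed out and released it, and handed the job in at 17.6 s; pictures from before and after the press show box and lever unchanged, but no verdict came back.

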